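# Clamp the laminated block in the jig

### The arm

A 6-joint arm with a two-finger parallel gripper is mounted at the origin on the work surface. World frame = base frame: x ahead of the robot, y to its left, z up, the work surface at z = 0. Lengths are in m, angles in rad, forces in N, time in s.
With the tool pointing down it reaches from about 0.3 to 0.875 m from the base axis. Payload 4.2 kg.
Tool frame: the origin (TCP) lies between the finger pads; the fingertips stand 22 mm ahead of it and the grasp point (between the pads) lies 3 mm ahead of it; z points along the fingers, y is the line along which they close (so a half turn about z gives the same grasp; the last joint's range is limited). The gripper opens to 85 mm and grips with 20 to 120 N. Pads are 22 mm wide; open, the fingers measure 114 mm over their backs; the gripper's body (76 mm by 85 mm) begins 54 mm behind the grasp point. The pads swing forward as they close: fully open they stand 13 mm farther back than shut.
Start: joints at [-1.322, 0.32, 1.565, -0, 1.257, -0.02], TCP at [0.153, -0.554, 0.253] pointing down, gripper open.
Joint ranges: [-3.11, 3.11], [-0.84, 2.01], [0.21, 2.61], [-1.34, 4.49], [0.05, 2.63], [-2.56, 2.56]. Speed limits (rad/s): [2.57, 2.57, 3.14, 3.14, 3.14, 3.14].

### API

Orientations are given as [roll, pitch, yaw] about the fixed x, y, z axes, in that order (R = Rz(yaw) Ry(pitch) Rx(roll)).
In Python, from rig import bot gives the robot as it stands. Calls block until the motion is done:
- bot.goto(position, orientation): joint-space move of the TCP to a pose.
- bot.move_straight(position, frame=None, rate=0.15, stop_force=None): straight line of the TCP; frame=None keeps the orientation; rate is the mean speed in m/s. With stop_force (N) it stops when the force on the tool has changed by that much, and returns True; else False.
- bot.movej(angles): joint-space move.
- bot.gripper_open() and bot.grasp(): open the fingers fully, or close them until they stop; the grip force is fixed at half the most.
- bot.dwell(seconds).
- bot.ik(position, orientation): joint angles nearest the present ones, or None.
- bot.grab_frame(name): name is "scene" or "side" or "wrist"; returns a dict with "image" (400x640x3 uint8, blue, green, red), "depth" (400x640 float32, m along the optical axis (not along the pixel's ray), 0 where there is no reading), "fov_y" (degrees; the focal length in pixels is half the picture's height over the tangent of half this angle, whatever the lens; pixels are square), "cx", "cy" (the principal point, pixels), "xyz" and "rotation" of the camera in the world; the wrist camera has in their place "tool_from_camera" (4x4, takes a point from camera to tool coordinates, whose origin is the TCP and whose axes are the flange's). Camera axes: x right, y down, z forward; pixel columns grow to the right and rows downward; lengths in m; the calibration is good to about 2 mm. A picture is of the moment at which its call begins: read the wrist's pose just before it.
A pose or a line that the arm cannot do raises bot.PlanningError and nothing moves.
- bot.finish_job(): hands the job in; it is judged then, once.
Readings, each from a call of its own:
- bot.current_clock(): time.
- bot.current_q(): joint angles.
- bot.current_joint_velocities(): joint speeds.
- bot.current_joint_torque(): joint torques, N m.
- bot.current_ee_pos(): TCP position.
- bot.current_tool_rot(): TCP orientation.
- bot.current_contact_force(): force on the tool from outside, world axes, zero at the start.
- bot.current_wrist_torque(): the same for the moment, N m.
- bot.current_gripper_width(): finger opening in m.
- bot.current_gripper_force(): force on a finger pad.
Only numpy, scipy, OpenCV 4.12 (cv2) and the standard library are available. Lean on these libraries where they do the work, as an engineer would, in place of code of your own. Each camera call takes 0.05 s, during which the arm holds its last target. There are 200 camera calls.

### The job

Clamp the plywood block down in the jig: with the back of a finger, push the steel clamp strap round until it lies fully over the block against its stop, and only then push the black cam lever fully down so that the rubber pad presses on the block. Nothing is to be picked up or carried: leave the block sitting where it is in its nest and do not disturb the mug, the glue bottle or the jar.

Things in the scene. Friction and masses are not known exactly. Their poses are not given: they have to be found in the camera images.
- fixture: The clamp jig: aluminium plate 130 (x) by 270 (y) by 12 mm fixed to the table; its place and yaw (within 0.45 rad) differ each time. Origin on the table under the pivot post. z up, y from the post to the block's nest, x across; the plate reaches 130 mm to -y and 140 mm to +y of the post. Two fixed steel fences 18 mm high stand on it, at the block's +x and -y sides.
- post (a point): Fixed point on the axis of the clamp's upright pivot post, 72 mm above the table, at mid-height of the strap. Axes as the jig's (fixture).
- strap (a joint): Swing of the steel clamp strap about the vertical post axis, rad: 0 = fully over the block at its stop (strap points along the jig's +y), growing anticlockwise seen from above (1.57 = points along the jig's -x, away from the block); stops at 0 and 1.9. Starts between 1.1 and 1.7. Stiff hinge, 0.12 N m: 1 to 2 N near the free end moves it; it stays where it is left.
- strap_end (a point): On the strap's centre line at mid-height, 112 mm out from the post axis. The strap is a bar 24 mm wide, 20 mm tall, 62 to 82 mm above the table, from 23 mm behind the post axis to 125 mm out. Its axes: y to its free end, x across, z up. It must turn clockwise seen from above: push its -x side face, beside which nothing stands higher than 54 mm.
- pad: Round rubber pad, 20 mm across, on a springy plunger through the strap that the lever drives down 6 mm, 78 mm out from the post axis; origin at the middle of its underside. It hangs 3 to 4 mm above the block with the lever up and presses on it with about 6 N when the lever is down.
- lever (a joint): Angle of the cam lever, rad: 0 = fully raised (52 degrees above level), 0.9 = fully down (level); these are its stops. Starts between 0 and 0.12. It rides on the strap, turns with it, and points from its pivot away from the strap's free end (the strap's -y). Friction about 0.15 N m: 2 to 4 N near its end moves it; it stays where it is left.
- lever_pivot (a point): The lever's pivot, on the post axis 28 mm above the strap's mid-height (100 mm above the table); the lever turns about the strap's x axis through this point.
- lever_end (a point): Point on the upper pressing face of the lever's black grip, 85 mm out from the pivot along the lever and 6 mm above its centre line. The grip is 24 mm wide and 12 mm thick, from 40 to 102 mm out from the pivot; between pivot and grip is a steel shank 14 mm wide.
- block_mid (a point): Centre of the loose laminated plywood block, 60 (jig x) by 50 (jig y) by 42 mm high, 0.11 to 0.22 kg, standing on the jig's plate in its nest, about 75 mm from the post axis; its top is 54 mm above the table.
- mug_mid (a point): Mid-height of the white mug, 80 mm across with a side handle, 95 mm high: leave alone.
- glue_mid (a point): Mid-height of the glue bottle, 54 mm across, 130 mm high: leave alone.
- jar_mid (a point): Mid-height of the screw-top glass jar, 64 mm across, 75 mm high: leave alone.

How it is judged:
By the outcome, as a careful person would: the job done as asked, in the order asked, and still so for the second after the job is handed in, with the robot touching nothing.
It also fails if it takes over 53 s, if anything falls off the work surface, if the arm or the gripper's body presses on something with over 40 N, if the wrist force passes 120 N, or if a joint passes its speed limit or range.

## Working session

There is one attempt and no reset: what is moved stays moved. The work goes in short steps, each a Python script; the robot and the scene stay as the last script left them, time stands still between calls to the robot, and variables do not carry over. Pictures are saved under pics/ and viewed, at most 10 in all, crops included, and the job is handed in when it is done.

```bash
mkdir -p pics
cat > h.py <<'E'
from rig import bot
import numpy as np, cv2, pickle
def cam(n):
    f=bot.grab_frame(n); pickle.dump(f,open(f'pics/{n}.pkl','wb')); return f
def rot(r):
    r=np.array(r); 
    if r.shape==(3,3): return r
    from scipy.spatial.transform import Rotation as R
    return R.from_euler('xyz',r).as_matrix()
def cloud(f):
    d=f['depth']; F=200/np.tan(np.radians(f['fov_y']/2))
    v,u=np.mgrid[:400,:640]
    P=np.dstack([(u-f['cx'])/F*d,(v-f['cy'])/F*d,d])
    W=P@rot(f['rotation']).T+np.array(f['xyz']); W[d==0]=np.nan
    return W
E
python3 - <<'E'
from h import *
a=cam('scene');b=cam('side')
for n,f in (('scene',a),('side',b)):
    print(n,f['xyz'],f['rotation'],f['fov_y'],(f['depth']>0).mean())
    cv2.imwrite(f'pics/{n}.png',f['image'])
E
```

```text
scene [0.96087126 0.64052612 1.02116119] [-2.42808402  0.01847786  2.52822821] 55.826925360715315 0.9961328125
side [-0.00541676  0.62646313  0.60930274] [-2.10385063 -0.01688386 -2.42929201] 57.321174929927224 0.99579296875
```

View pics/scene.png

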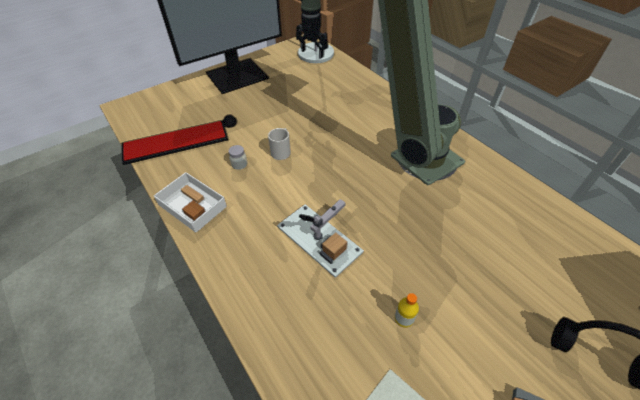

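View pics/side.png

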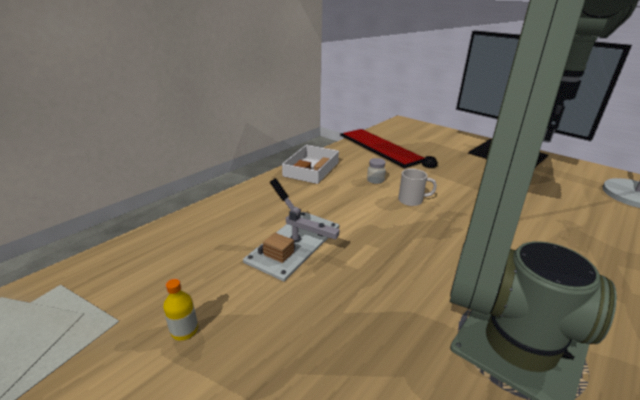

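Scene: jig at about (320,240), block (334,247), strap end (342,205), lever (307,218); mug (280,145), jar (238,158), glue (407,310). Side view agrees. Now the depth clouds.

Run:
```python
import pickle
from h import *
a=pickle.load(open('pics/scene.pkl','rb'));b=pickle.load(open('pics/side.pkl','rb'))
A=cloud(a);B=cloud(b)
for p in [(309,206),(281,233),(334,273),(362,248),(334,247),(342,205),(280,145),(238,158),(407,310),(200,320)]: print('sc',p,A[p[1],p[0]].round(3))
for p in [(280,243),(335,232),(278,183),(410,185),(377,170),(180,320)]: print('sd',p,B[p[1],p[0]].round(3))
c=A[247,334][:2]
S=[]
for n,W,f in (('sc',A,a),('sd',B,b)):
    near=np.linalg.norm(W[...,:2]-c,axis=2)<.23
    hsv=cv2.cvtColor(f['image'],cv2.COLOR_BGR2HSV)
    z=W[...,2]
    m=near&(abs(z-.012)<.006)&(hsv[...,1]<60)
    print(n,'plate',m.sum(),cv2.minAreaRect(W[m][:,:2].astype(np.float32)*1000))
    # plate's inliers only
    m=near&(abs(z-.082)<.006); q=W[m]; 
    print('strap top',m.sum(),cv2.minAreaRect(q[:,:2].astype(np.float32)*1000))
    m=near&(abs(z-.054)<.004)&(hsv[...,1]>90); print('block',m.sum(),cv2.minAreaRect(W[m][:,:2].astype(np.float32)*1000))
    m=near&(z>.105);print('lever',m.sum(),W[m].min(0),W[m].max(0)); q=W[m];print(q[q[:,2].argmax()],q[q[:,2].argmin()])
    print('table z',np.nanmedian(z[near&(hsv[...,1]>60)]))
for n,f,(x0,y0) in (('sc',a,(260,185)),('sd',b,(230,165))):
    cv2.imwrite(f'pics/{n}c.png',cv2.resize(f['image'][y0:y0+120,x0:x0+120],None,fx=4.9,fy=4.9,interpolation=cv2.INTER_CUBIC))
```

```text
sc (309, 206) [ 0.507 -0.074 -0.005]
sc (281, 233) [ 0.65  -0.031 -0.001]
sc (334, 273) [0.602 0.196 0.011]
sc (362, 248) [0.471 0.172 0.   ]
sc (334, 247) [0.563 0.144 0.053]
sc (342, 205) [0.456 0.044 0.079]
sc (280, 145) [ 0.462 -0.33   0.074]
sc (238, 158) [ 0.615 -0.385  0.05 ]
sc (407, 310) [0.542 0.427 0.09 ]
sc (200, 320) [ 1.015 -0.31  -0.744]
sd (280, 243) [0.538 0.131 0.053]
sd (335, 232) [0.441 0.036 0.083]
sd (278, 183) [0.609 0.064 0.17 ]
sd (410, 185) [ 0.432 -0.329  0.074]
sd (377, 170) [ 0.591 -0.389  0.052]
sd (180, 320) [0.499 0.429 0.06 ]
sc plate 1986 ((562.4056396484375, 62.85169982910156), (131.01255798339844, 270.9709777832031), 9.37903881072998)
strap top 243 ((513.474609375, 46.58850860595703), (148.17544555664062, 26.82039451599121), 13.076223373413086)
block 238 ((552.8157958984375, 130.95970153808594), (57.54938888549805, 50.572025299072266), 9.725730895996094)
lever 115 [0.5509252  0.04895344 0.10522132] [0.6311741  0.0847819  0.17994236]
[0.62334727 0.07935605 0.17994236] [0.5509252  0.06508129 0.10522132]
table z -0.0012095835012189138
sd plate 1802 ((557.8490600585938, 60.6815185546875), (131.5782470703125, 272.5517578125), 8.843034744262695)
strap top 350 ((508.69976806640625, 43.14386749267578), (147.40240478515625, 29.613887786865234), 14.041041374206543)
block 322 ((546.6275634765625, 129.0272674560547), (62.43872833251953, 50.982696533203125), 10.094934463500977)
lever 301 [0.54869973 0.04287789 0.10512105] [0.62137817 0.08083487 0.18030458]
[0.61435187 0.07220669 0.18030458] [0.56075775 0.06773257 0.10512105]
table z 2.2918764334800557e-05
```

View pics/scc.png

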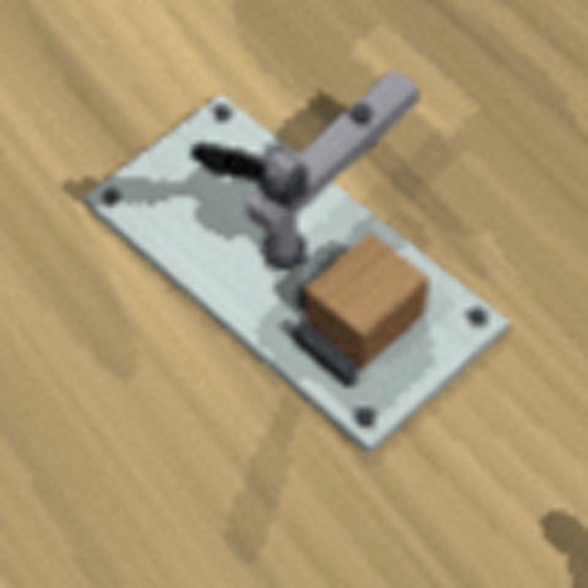

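View pics/sdc.png

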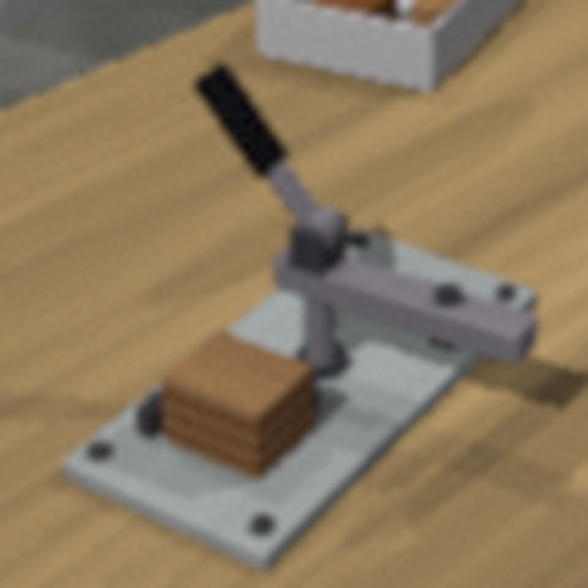

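Scene crop: strap points left toward the base, black lever is raised, and the block sits in its nest. From the two clouds I get post ≈ (0.561, 0.057), jig yaw ≈ 0.16 and strap ≈ 1.64 rad. I'll move above the strap and look from close by.

```bash
cat >> h.py <<'E'
post=np.array([.561,.057]); YAW=.16
def sp(q,along,side):  # point in strap frame -> world xy, and strap heading
    h=YAW+np.pi/2+q; y=np.array([np.cos(h),np.sin(h)]); x=np.array([y[1],-y[0]])
    return post+along*y+side*x, h
def pose(q,along,side,z,flip):
    p,h=sp(q,along,side); yaw=(h+flip*np.pi+np.pi)%(2*np.pi)-np.pi
    return [p[0],p[1],z],[np.pi,0,yaw]
E
python3 - <<'E'
from h import *
print(bot.current_tool_rot())
for fl in (0,1):
    for q,s in ((1.64,-.05),(1,-.027),(.5,-.027),(0,-.027)):
        p,o=pose(q,.105,s,.085,fl); j=bot.ik(p,o); print(fl,q,np.round(p,3),np.round(o,2),None if j is None else np.round(j,2))
    p,o=pose(0,-.075,0,.13,fl); j=bot.ik(p,o); print('lev',None if j is None else np.round(j,2))
E
```

```text
[-3.13994855e+00 -4.78304645e-05  2.68783351e-01]
0 1.64 [ 0.47  -0.016  0.085] [ 3.14  0.   -2.91] [-0.06  0.34  2.03  0.    0.77 -1.86]
0 1 [0.454 0.074 0.085] [3.14 0.   2.73] [ 0.14  0.33  2.05  0.    0.76 -1.02]
0 0.5 [0.475 0.123 0.085] [3.14 0.   2.23] [ 0.23  0.37  1.98 -0.    0.79 -0.43]
0 0 [0.518 0.156 0.085] [3.14 0.   1.73] [ 0.27  0.43  1.87 -0.    0.84  0.11]
lev [-0.05  0.42  1.74 -0.    0.98 -0.21]
1 1.64 [ 0.47  -0.016  0.085] [3.14 0.   0.23] [-0.06  0.34  2.03 -0.    0.77  1.28]
1 1 [0.454 0.074 0.085] [ 3.14  0.   -0.41] [ 0.14  0.33  2.05 -0.    0.76  2.12]
1 0.5 [0.475 0.123 0.085] [ 3.14  0.   -0.91] None
1 0 [0.518 0.156 0.085] [ 3.14  0.   -1.41] None
lev None
```

Run:
```python
from h import *
bot.grasp()
p,o=pose(1.64,.105,-.06,.25,0); bot.goto(p,o)
print(bot.current_clock(),bot.current_gripper_width())
P=np.array(bot.current_ee_pos());R=rot(bot.current_tool_rot())
f=bot.grab_frame('wrist'); T=np.array(f['tool_from_camera'])
f['xyz']=R@T[:3,3]+P; f['rotation']=R@T[:3,:3]
W=cloud(f); cv2.imwrite('pics/w1.png',f['image'])
near=np.linalg.norm(W[...,:2]-post,axis=2)<.2
for z0 in(.082,):
    m=near&(abs(W[...,2]-z0)<.004); print(m.sum(),cv2.minAreaRect(W[m][:,:2].astype(np.float32)*1000))
print(np.round(bot.current_contact_force(),2),P)
```

```text
3.075 -0.0002329037812362343
1985 ((511.0697021484375, 43.764793395996094), (145.53761291503906, 26.075687408447266), 12.34217357635498)
[ 0.1  -0.54 -1.22] [ 0.47246368 -0.02582461  0.25001125]
```

View pics/w1.png

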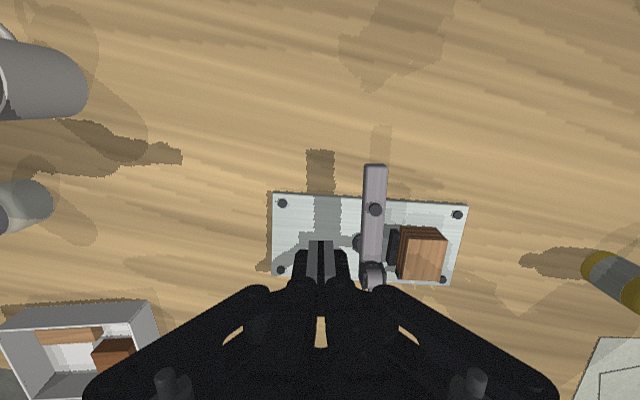

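The strap (centre line about column 375, end at row 165) agrees with the estimate within 2 mm, and the shut fingers are clear on its -x side. Descend and swing it.

Run:
```python
from h import *
p,o=pose(1.64,.105,-.06,.085,0); print('down',bot.move_straight(p,o,rate=.12,stop_force=8))
for q in list(np.arange(1.6,.09,-.15))+[.05,.0,-.03,-.06]:
    p,o=pose(q,.105,-.027,.085,0)
    s=bot.move_straight(p,o,rate=.08 if q>.1 else .03,stop_force=15 if q>.1 else 8)
    print(round(q,2),s,np.round(bot.current_contact_force(),1),round(bot.current_clock(),1))
    if s: break
P=np.array(bot.current_ee_pos()); print(P)
```

```text
down False
1.6 False [ 0.1 -0.3  0.1] 5.3
1.45 False [-0.4  0.2  0.1] 5.6
1.3 False [ 0.3 -0.2  0.1] 6.0
1.15 False [-0.1 -1.2 -0.6] 6.3
1.0 False [-0.4  0.6  0.4] 6.7
0.85 False [ 0.2 -0.1 -0.3] 7.0
0.7 False [ 0.4 -0.7  0.3] 7.4
0.55 False [ 0.1 -0.7  0.4] 7.7
0.4 False [-0.8  0.2  0.5] 8.1
0.25 False [-0.1 -0.2  1. ] 8.4
0.1 False [-0.9  0.5 -0.1] 8.8
0.05 False [ 0.  -0.4  0.1] 9.1
0.0 False [-0.3  0.7  0.6] 9.4
-0.03 False [-3.9 -1.6  3.6] 9.7
-0.06 True [-0.3  0.3  0.3] 9.9
[0.51874692 0.15754945 0.08425918]
```

Run:
```python
from h import *
p,o=pose(0,.105,-.06,.085,0); bot.move_straight(p,o,rate=.1)
p,o=pose(0,.105,-.06,.24,0); bot.move_straight(p,o,rate=.2)
p,o=pose(0,-.037,0,.24,0); bot.move_straight(p,o,rate=.2)
print(bot.current_clock())
out=[]
for n,(x0,y0) in (('scene',(260,185)),('side',(230,165))):
    f=cam(n);W=cloud(f);near=np.linalg.norm(W[...,:2]-post,axis=2)<.14
    m=near&(abs(W[...,2]-.082)<.005); print(n,m.sum(),cv2.minAreaRect(W[m][:,:2].astype(np.float32)*1000))
    m=near&(W[...,2]>.12)&(W[...,2]<.185)&(f['image'].max(2)<50); q=W[m]
    if len(q): print('grip',q[q[:,2].argmax()],q[q[:,2].argmin()])
    out.append(cv2.resize(f['image'][y0:y0+120,x0:x0+120],(400,400),interpolation=cv2.INTER_CUBIC))
cv2.imwrite('pics/c2.png',np.hstack(out))
```

```text
12.225
scene 259 ((554.854248046875, 109.21473693847656), (25.333139419555664, 147.27967834472656), 9.053144454956055)
grip [ 5.83937635e-01 -3.80549196e-04  1.78360950e-01] [0.57777797 0.03013169 0.1335149 ]
side 319 ((549.4562377929688, 105.94824981689453), (26.430694580078125, 149.26416015625), 9.590426445007324)
grip [ 0.5594495  -0.00310313  0.17962518] [0.56162075 0.02905341 0.13572374]
```

View pics/c2.png

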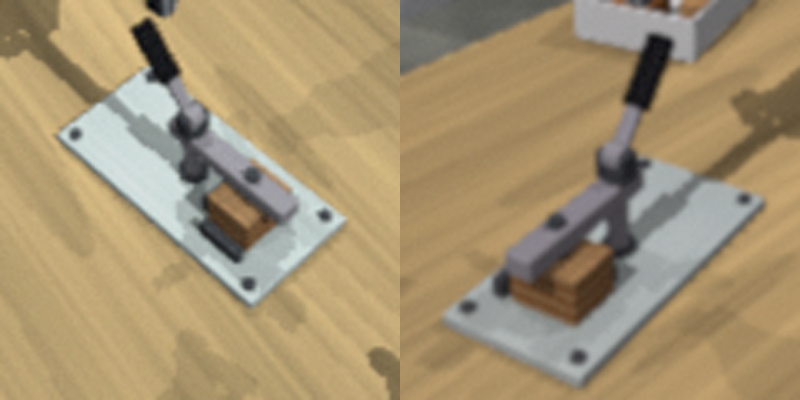

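Strap lies at about 9.3° against the jig's 9.2°, at its stop over the block; the lever is still up. Now push the lever down along its arc.

Run:
```python
from h import *
def lp(a,off=0):
    a=np.radians(a); y=-.085*np.cos(a)+.006*np.sin(a); z=.1+.085*np.sin(a)+.006*np.cos(a)
    return pose(0,y+.011,0,z+.022+off,0)
p,o=lp(54,.015); bot.move_straight(p,o,rate=.1,stop_force=10)
for a in list(range(50,1,-6))+[0,-2,-4,-6]:
    p,o=lp(a); s=bot.move_straight(p,o,rate=.06 if a>2 else .025,stop_force=20 if a>2 else 15)
    print(a,s,np.round(bot.current_contact_force(),1),round(bot.current_clock(),1))
    if s: break
print(np.array(bot.current_ee_pos())[2]-.022)
p=np.array(bot.current_ee_pos())
bot.move_straight(p+[0,0,.12],rate=.15)
p,o=pose(0,-.12,0,.28,0); bot.move_straight(p,o,rate=.2)
print(bot.current_clock())
out=[]
for n,(x0,y0) in (('scene',(260,185)),('side',(230,165))):
    f=cam(n);W=cloud(f);near=np.linalg.norm(W[...,:2]-post,axis=2)<.14
    m=near&(abs(W[...,2]-.082)<.005)&(f['image'].max(2)>70); print(n,m.sum(),cv2.minAreaRect(W[m][:,:2].astype(np.float32)*1000))
    m=near&(W[...,2]>.08)&(W[...,2]<.2)&(f['image'].max(2)<50); q=W[m]; L=(q[:,:2]-post)@np.array([np.sin(YAW),-np.cos(YAW)])
    for lo,hi in((.045,.065),(.065,.085),(.085,.105)):
        k=(L>lo)&(L<hi); print('grip z',k.sum(),np.median(q[k][:,2]) if k.any() else None)
    out.append(cv2.resize(f['image'][y0:y0+120,x0:x0+120],(400,400),interpolation=cv2.INTER_CUBIC))
cv2.imwrite('pics/c3.png',np.hstack(out))
```

```text
50 False [-0.   0.2 -0. ] 13.2
44 False [-0.1  0.3 -0.2] 13.6
38 False [ 0.1 -0.2  0. ] 13.8
32 False [-0.9  0.1 -1. ] 14.2
26 False [-0.8  0.1 -0.1] 14.4
20 False [0.  0.3 0.2] 14.8
14 False [0.2 0.2 0.4] 15.1
8 False [-0.6  0.6 -1. ] 15.3
2 False [ 0.5  1.1 -0.9] 15.9
0 False [-0.   0.2  1.1] 16.1
-2 True [-2.3 -0.2  7.4] 16.3
0.10588980393887235
17.725
scene 258 ((554.6405639648438, 110.06381225585938), (24.966888427734375, 144.92771911621094), 9.569061279296875)
grip z 32 0.10396483528700257
grip z 32 0.1045849800346621
grip z 16 0.10292635442823028
side 313 ((550.6022338867188, 105.5245361328125), (25.208236694335938, 147.62847900390625), 9.33312702178955)
grip z 31 0.10543988245046787
grip z 31 0.10592659444476604
grip z 14 0.10549238704241487
```

View pics/c3.png

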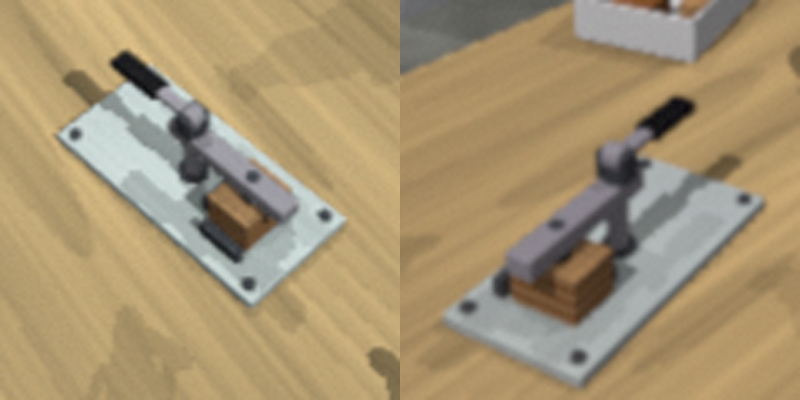

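The grip reads level at z ≈ 0.106 along its length, it met its stop at 15 N, and the strap and block have not moved. Handing in.

```bash
python3 -c "
from rig import bot
bot.dwell(.5); print(bot.current_contact_force(), bot.finish_job())"
```

```text
the job is handed in; nothing more can be done
[0.66107478 0.10395143 0.07693995] None
```

The job is handed in at about 18 s: the strap lies over the block against its stop, then the cam lever was pushed fully down and reads level, and the block, mug, glue bottle and jar were left alone.

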